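Count spacers, undo the spindle cap of unknown hand and hold it

TASK

For rebuilding the spindle, first put spacer rings from the table into the grey tray, lying flat and let go, so that exactly three lie in it (one is there already), and leave the fourth on the table. Then unscrew the spindle's cap, whose thread may be left- or right-handed, so try gently both ways and turn it the way it gives, and lift it off. Finish while holding the cap upright and still, some ten centimetres above its seat over the spindle (do not put it down or let go), with the other things on the table left where they are.

Things in the scene. Friction and masses are not known exactly. Their poses are not given: they have to be found in the camera images.
- tray: fixed grey plastic tray, 130 (its x) x 260 (its y) x 18 mm tall, walls and floor 4 mm; origin on the table under its centre, so its inner floor is 4 mm above the origin; one spacer lies in it near its -y end
- spacer_1_center (a point): aluminium spacer ring, 50 mm outside, 41 mm bore, 16 mm tall, 50 g, lying flat in the tray at the start; the point is its centre, 8 mm above its underside; may be gripped by its outside. All four are alike
- spacer_2_center (a point): aluminium spacer ring, 50 mm outside, 41 mm bore, 16 mm tall, 50 g, lying flat on the table at the start; the point is its centre, 8 mm above its underside; may be gripped by its outside. All four are alike
- spacer_3_center (a point): aluminium spacer ring, 50 mm outside, 41 mm bore, 16 mm tall, 50 g, lying flat on the table at the start; the point is its centre, 8 mm above its underside; may be gripped by its outside. All four are alike
- spacer_4_center (a point): aluminium spacer ring, 50 mm outside, 41 mm bore, 16 mm tall, 50 g, lying flat on the table at the start; the point is its centre, 8 mm above its underside; may be gripped by its outside. All four are alike
- spacer_1: the same spacer 1 as a body; origin at the centre of its underside
- spacer_2: the same spacer 2 as a body; origin at the centre of its underside
- spacer_3: the same spacer 3 as a body; origin at the centre of its underside
- spacer_4: the same spacer 4 as a body; origin at the centre of its underside
- unit: fixed spindle unit: dark steel base plate 110 (x) x 250 (y) x 20 mm, from y = -50 to 200 mm; upright steel column 50 mm across on the origin, 60 mm tall; white motor box 90 x 90 mm centred at y = 140 mm, with a round black cover on top, 102 mm tall in all; origin on the table under the column's axis, z up
- spindle (a point): centre of the column's top, the cap's seat, 60 mm above the table. A threaded core 39 mm across stands 25 mm up from it inside the cap
- cap_center (a point): round knurled aluminium screw cap, 52 mm across, 50 mm tall, about 140 g, seated on the column (underside 60, top 110 mm above the table), a dark line across its top; the point is its centre, 25 mm above its underside; z up, x along the dark line. Grip it round its upper half
- cap: the same cap; origin at the centre of its underside. Coarse quick thread, its hand new every time: the wrong way it stops dead after about 0.15 rad; the right way it turns easily, is free of the thread after 0.8 rad and stops again at 1.3 rad (aim for 1.05 rad from its starting angle). It has 1.5 mm of axial play and does not rise by itself; once free it lifts straight off
- nut: bystander: dark hexagon nut, 24 mm across flats, 12 mm tall
- bush: bystander: solid brass pin, 28 mm across, 30 mm tall
- washer: bystander: flat steel washer, 52 mm across, 24 mm hole, only 5 mm thick
- roller: bystander: grey plastic roller standing on end, 40 mm across, 25 mm tall
- profile: bystander: aluminium profile offcut 30 x 170 (its y) x 30 mm
- driver: bystander: screwdriver 170 mm long, lying
- pad: bystander: round grey polishing pad, 90 mm across, 20 mm thick
There are look-alikes about, which are no part of the job. Leave any brown or pink look-alike of the spacer_3 alone.

How it is judged:
On the way, in this order (a step that is already met when the one before it is completed fails the run):
1. exactly three spacers lie flat in the tray, let go, and the fourth is left on the table (((((x of spacer_1_center in the frame of tray below -0.085 m or x of spacer_1_center in the frame of tray above 0.085 m or y of spacer_1_center in the frame of tray below -0.15 m or y of spacer_1_center in the frame of tray above 0.15 m) and height (world z) of spacer_1_center below 0.03 m) and (x of spacer_2_center in the frame of tray between -0.062 and 0.062 m and y of spacer_2_center in the frame of tray between -0.127 and 0.127 m and height (world z) of spacer_2_center below 0.016 m and angle between spacer_2_center's own z axis and vertical below 0.15 rad) and (x of spacer_3_center in the frame of tray between -0.062 and 0.062 m and y of spacer_3_center in the frame of tray between -0.127 and 0.127 m and height (world z) of spacer_3_center below 0.016 m and angle between spacer_3_center's own z axis and vertical below 0.15 rad) and (x of spacer_4_center in the frame of tray between -0.062 and 0.062 m and y of spacer_4_center in the frame of tray between -0.127 and 0.127 m and height (world z) of spacer_4_center below 0.016 m and angle between spacer_4_center's own z axis and vertical below 0.15 rad)) or (((x of spacer_2_center in the frame of tray below -0.085 m or x of spacer_2_center in the frame of tray above 0.085 m or y of spacer_2_center in the frame of tray below -0.15 m or y of spacer_2_center in the frame of tray above 0.15 m) and height (world z) of spacer_2_center below 0.03 m) and (x of spacer_1_center in the frame of tray between -0.062 and 0.062 m and y of spacer_1_center in the frame of tray between -0.127 and 0.127 m and height (world z) of spacer_1_center below 0.016 m and angle between spacer_1_center's own z axis and vertical below 0.15 rad) and (x of spacer_3_center in the frame of tray between -0.062 and 0.062 m and y of spacer_3_center in the frame of tray between -0.127 and 0.127 m and height (world z) of spacer_3_center below 0.016 m and angle between spacer_3_center's own z axis and vertical below 0.15 rad) and (x of spacer_4_center in the frame of tray between -0.062 and 0.062 m and y of spacer_4_center in the frame of tray between -0.127 and 0.127 m and height (world z) of spacer_4_center below 0.016 m and angle between spacer_4_center's own z axis and vertical below 0.15 rad)) or (((x of spacer_3_center in the frame of tray below -0.085 m or x of spacer_3_center in the frame of tray above 0.085 m or y of spacer_3_center in the frame of tray below -0.15 m or y of spacer_3_center in the frame of tray above 0.15 m) and height (world z) of spacer_3_center below 0.03 m) and (x of spacer_1_center in the frame of tray between -0.062 and 0.062 m and y of spacer_1_center in the frame of tray between -0.127 and 0.127 m and height (world z) of spacer_1_center below 0.016 m and angle between spacer_1_center's own z axis and vertical below 0.15 rad) and (x of spacer_2_center in the frame of tray between -0.062 and 0.062 m and y of spacer_2_center in the frame of tray between -0.127 and 0.127 m and height (world z) of spacer_2_center below 0.016 m and angle between spacer_2_center's own z axis and vertical below 0.15 rad) and (x of spacer_4_center in the frame of tray between -0.062 and 0.062 m and y of spacer_4_center in the frame of tray between -0.127 and 0.127 m and height (world z) of spacer_4_center below 0.016 m and angle between spacer_4_center's own z axis and vertical below 0.15 rad)) or (((x of spacer_4_center in the frame of tray below -0.085 m or x of spacer_4_center in the frame of tray above 0.085 m or y of spacer_4_center in the frame of tray below -0.15 m or y of spacer_4_center in the frame of tray above 0.15 m) and height (world z) of spacer_4_center below 0.03 m) and (x of spacer_1_center in the frame of tray between -0.062 and 0.062 m and y of spacer_1_center in the frame of tray between -0.127 and 0.127 m and height (world z) of spacer_1_center below 0.016 m and angle between spacer_1_center's own z axis and vertical below 0.15 rad) and (x of spacer_2_center in the frame of tray between -0.062 and 0.062 m and y of spacer_2_center in the frame of tray between -0.127 and 0.127 m and height (world z) of spacer_2_center below 0.016 m and angle between spacer_2_center's own z axis and vertical below 0.15 rad) and (x of spacer_3_center in the frame of tray between -0.062 and 0.062 m and y of spacer_3_center in the frame of tray between -0.127 and 0.127 m and height (world z) of spacer_3_center below 0.016 m and angle between spacer_3_center's own z axis and vertical below 0.15 rad))) and contact force between each of spacer_1, spacer_2, spacer_3, spacer_4 and the fingers below 0.1 N), for 0.2 s.
2. the cap is unscrewed, lifted off and held (contact force between cap and the fingers above 1 N and contact force between cap and unit below 0.1 N and z of cap_center in the frame of spindle above 0.095 m and angle between cap_center's own z axis and vertical below 0.35 rad and horizontal distance between cap_center and spindle below 0.12 m), for 0.2 s.
At the end, for the whole second after the job is handed in: Exactly three spacers lie flat and released in the tray, the fourth outside it on the table; the cap is held by the fingers, still, upright within 0.35 rad, off the unit, its centre 95 mm or more above the column's top and within 120 mm sideways of its axis (all of step 1 and all of step 2 and linear speed of cap below 0.03 m/s); the arm keeps its last pose, push and grip.
It fails at once if a bystander was shifted by more than 50 mm (distance of any of nut, bush, washer, roller, profile, driver, pad from where it was at the start of the episode above 0.05 m).
It also fails if it takes over 61 s, if anything falls off the work surface, if the arm or the gripper's body presses on something with over 40 N, if the wrist force passes 120 N, or if a joint passes its speed limit or range.

ROBOT

A 7-joint arm with a two-finger parallel gripper is mounted at the origin on the work surface. World frame = base frame: x ahead of the robot, y to its left, z up, the work surface at z = 0. Lengths are in m, angles in rad, forces in N, time in s.
With the tool pointing down it reaches from about 0.425 to 0.875 m from the base axis. Payload 8.4 kg.
Tool frame: the origin (TCP) lies where the fingers leave the gripper's body, on its centre line; the fingertips stand 70 mm ahead of it and the grasp point (between the pads) lies 51 mm ahead of it (env.pinch_z is the distance from the TCP to the grasp point, in m); z points along the fingers, y is the direction in which the jaws open and shut (so a half turn about z gives the same grasp; the last joint's range is limited). The gripper opens to 87 mm and grips with 3 to 60 N. Pads are 19 mm wide; open, the fingers measure 117 mm over their backs; the gripper's body (75 mm by 190 mm) begins 51 mm behind the grasp point.
Start: joints at [-1.407, 0.333, 0.04, 1.465, -0.013, 1.343, -0.059], TCP at [0.169, 0.628, 0.292] pointing down, gripper open.
Joint ranges: [-2.58, 2.58], [-0.38, 2.09], [-1.3, 1.39], [0.25, 2.4], [-1.5, 4.64], [0.08, 2.09], [-2.65, 2.65]. Speed limits (rad/s): [2.22, 2.22, 2.79, 2.79, 3.14, 3.14, 3.14].

INTERFACE

Orientations are given as a unit quaternion [w, x, y, z].
In Python, from plant import telemetry, viewer, workorder, env gives the robot as it stands.
- The arm moves only by the shell command python3 -m creep 'ROWS' [FORCE]. ROWS is JSON, a list of rows, each a list of 7 numbers: the shift along the tool's x, y, z in m, then the turn, a rotation vector about the tool's x, y, z in rad, then the finger opening in m, from 0 to 0.087. A call has 1 to 20 rows; each row shifts and turns the commanded pose from where the row before left it, along the tool's axes as they then stand; what a row does not reach is not made up. A row lasts 1/8 s, in which the tool goes at most 62.5 mm and 10.7 degrees, less where a joint would pass 70% of its speed; a pose out of reach is approached as far as the arm can. A call with a gripper value outside its range is refused whole. The fingers move at their own pace and stop on an object; FORCE is the grip in N (left out, the last holds). Time passes only in rows, so rows that do not move let the fingers close. It gives the time, the measured TCP pose, the force and the opening at its end, in the units of the state.
- telemetry.read_state(): the state, without advancing time (a new reading comes with each control period).
- viewer.snapshot(name): name is "scene" or "side" or "wrist"; returns the picture (384x512x3 uint8, red, green, blue); there is no depth.
- viewer.camera_params(name): a dict with "intrinsics" (3x3 intrinsics, pixels), "k1" (the pictures are not rectified: a ray, as slopes to the right and down, at radius r is drawn at 1 + k1 r^2 times it, then the intrinsics apply), "R" (3x3) and "t" (3): a world point X has camera coordinates R X + t. Camera axes: x right, y down, z forward; pixel columns grow to the right and rows downward; lengths in m; the calibration is good to about 2 mm. A picture is of the moment at which its call begins: read the wrist's pose just before it. camera_params takes no time and is no camera call; for the wrist camera it gives the pose at the moment of the call.
- workorder.hand_in(): hands the job in, once; it reports no verdict.
The state is a dict: "t": time; "q": joint angles; "joint_vel": joint speeds; "tau": joint torques, N m; "tool_pos": TCP position; "eef_rot": TCP orientation; "force": force on the tool from outside, world axes, zero at the start; "moment": the same for the moment, N m; "opening": opening from 0.0 (shut) to 1.0 (fully open).
Only numpy, scipy, OpenCV 4.12 (cv2) and the standard library are available. Lean on these libraries where they do the work, as an engineer would, in place of code of your own. Each camera call takes 0.05 s, during which the arm holds its last target. There are 200 camera calls.

## Working session

There is one attempt and no reset: what is moved stays moved. The work goes in short steps, Python scripts to look and compute and a shell command to move; the robot and the scene stay as the last step left them, time stands still between calls to the robot, and variables do not carry over. Pictures are saved under pics/ and viewed, about 8 in all and at most 12, crops included, and the job is handed in when it is done.

```bash
mkdir -p pics
cat > h.py <<'E'
import numpy as np, cv2
from plant import telemetry, viewer, workorder, env
def snap(n,f):
    p=viewer.camera_params(n); im=viewer.snapshot(n); cv2.imwrite('pics/'+f,im[:,:,::-1]); return im,p
def ray(p,u,v):
    K=np.array(p['intrinsics']);k=p['k1']
    d=np.array([(u-K[0,2])/K[0,0],(v-K[1,2])/K[1,1]]);s=d.copy()
    for _ in range(20): s=d/(1+k*(s@s))
    R=np.array(p['R']);t=np.array(p['t'])
    return -R.T@t, R.T@np.array([s[0],s[1],1])
def onz(p,u,v,z):
    c,d=ray(p,u,v); return c+d*(z-c[2])/d[2]
def proj(p,X):
    x=np.array(p['R'])@X+np.array(p['t']); s=x[:2]/x[2]; s=s*(1+p['k1']*(s@s)); K=np.array(p['intrinsics'])
    return s*[K[0,0],K[1,1]]+[K[0,2],K[1,2]]
E
python3 - <<'E'
from h import *
a=[snap(n,n+'0.png') for n in('scene','side','wrist')]
for im,p in a[:2]: print(-np.array(p['R']).T@p['t'],np.array(p['R'])[2],p['k1'],p['intrinsics'][0][0])
s=telemetry.read_state();print(s['t'],s['tool_pos'],s['eef_rot'],s['opening'],env.pinch_z)
cv2.imwrite('pics/m.png',cv2.resize(a[0][0][:,:,::-1],(800,600),interpolation=cv2.INTER_CUBIC))
E
```

```text
[1.06615879 0.4118936  0.8669596 ] [-0.47228274 -0.45465938 -0.7551383 ] -0.04875763562560672 387.892016209674
[ 0.50103933 -0.88523895  0.64903853] [ 0.06193256  0.83239044 -0.55071817] -0.07543311843026401 361.81159463435773
0.15 [0.16880618 0.62742385 0.29158506] [-4.44180836e-05  1.31028853e-01  9.91378369e-01 -6.05927652e-04] 1.0013944896398492 0.051
```

View pics/m.png

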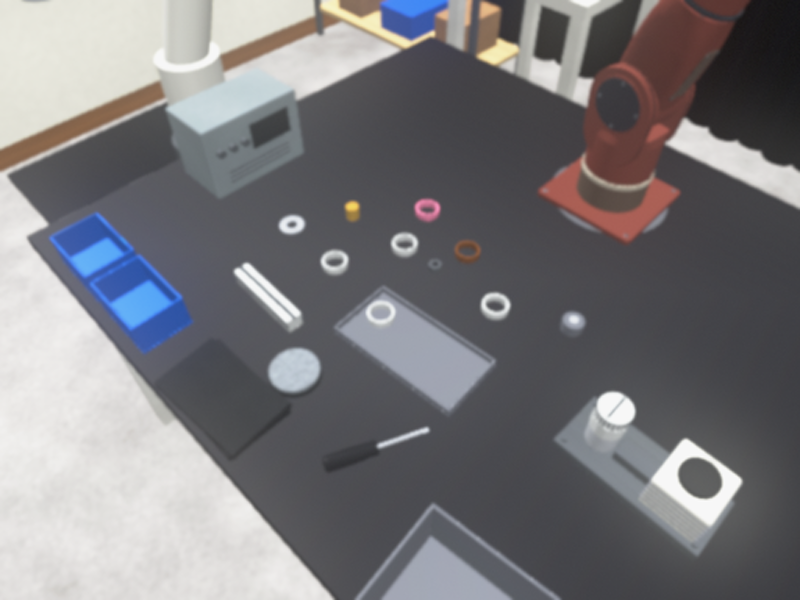

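View pics/side0.png

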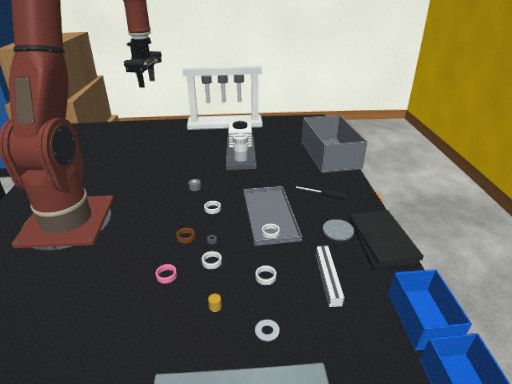

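Scene (800 px view): table spacers are at about (404,244), (334,262) and (495,306), and the tray spacer at (380,312). The tray corners are (383,288), (335,326), (446,410) and (494,360), and the cap top is near (614,410). In the side view the spacers are at (212,208), (212,260), (265,275) and the tray one at (271,231).

Run:
```python
from h import *
P={n:viewer.camera_params(n) for n in('scene','side')}
I={n:cv2.imread(f'pics/{n}0.png') for n in P}
seeds={'A':((404,244),(212,260)),'B':((334,262),(265,275)),'C':((495,306),(212,208)),'tr':((380,312),(271,231)),'nut':((434,264),(212,239)),'brown':((467,250),(186,235)),'roller':((573,322),(195,185))}
for k,(a,b) in seeds.items():
    for n,s in(('scene',np.array(a)/1.5625),('side',np.array(b))):
        g=I[n].astype(int); x,y=s.astype(int)
        w=14; sub=g[y-w:y+w+1,x-w:x+w+1]
        m=(sub.max(2)>(180 if k=='tr' or k in'ABC' else 70)).astype(np.uint8)
        z=.012 if k=='tr' else .008
        c,_=cv2.findContours(m,cv2.RETR_EXTERNAL,2)
        if not c: print(k,n,'none');continue
        c=max(c,key=lambda q:cv2.contourArea(cv2.convexHull(q))); h=cv2.convexHull(c)
        M=cv2.moments(h)
        u,v=x-w+M['m10']/M['m00'],y-w+M['m01']/M['m00']
        print(k,n,round(u,1),round(v,1),cv2.boundingRect(c)[2:],onz(P[n],u,v,z)[:2].round(4))
for u,v in((383,288),(335,326),(446,410),(494,360)): print('tray',onz(P['scene'],u/1.5625,v/1.5625,.018)[:2].round(4))
for u,v in((246,188),(285,187),(300,239),(254,242)): print('trayside',onz(P['side'],u,v,.018)[:2].round(4))
for u,v in((614,410),(608,418),(625,398)): print('cap',onz(P['scene'],u/1.5625,v/1.5625,.11)[:2].round(4))
for u,v in((700,478),): print('cover',onz(P['scene'],u/1.5625,v/1.5625,.102)[:2].round(4))
for u,v in((599,398),(555,438),(697,552)): print('unit base',onz(P['scene'],u/1.5625,v/1.5625,.02)[:2].round(4))
a=cv2.resize(I['scene'][165:290,195:355],(800,600),interpolation=2)
```

```text
A scene 258.5 155.5 (16, 12) [ 0.4389 -0.207 ]
A side 211.0 259.4 (19, 17) [ 0.4397 -0.2054]
B scene 213.8 166.7 (17, 13) [ 0.5708 -0.2698]
B side 265.5 274.4 (20, 19) [ 0.5725 -0.2679]
C scene 316.6 194.8 (18, 15) [0.436  0.0269]
C side 211.9 206.6 (16, 13) [0.437  0.0274]
tr scene 243.3 199.8 (21, 19) [ 0.6002 -0.1082]
tr side 270.3 230.3 (17, 14) [ 0.602  -0.1058]
nut scene 277.0 168.0 (29, 29) [ 0.4379 -0.1279]
nut side 211.2 239.0 (9, 9) [ 0.4384 -0.1257]
brown scene 298.0 160.0 (29, 29) [ 0.3661 -0.1048]
brown side 185.0 235.0 (19, 15) [ 0.3656 -0.1031]
roller scene 366.0 206.0 (29, 29) [0.3694 0.1529]
roller side 194.2 184.4 (13, 12) [0.3745 0.1618]
tray [ 0.5592 -0.1428]
tray [ 0.6816 -0.1387]
tray [0.6691 0.1149]
tray [0.5402 0.1083]
trayside [0.5465 0.1095]
trayside [0.674  0.1055]
trayside [ 0.6762 -0.1562]
trayside [ 0.5527 -0.1585]
cap [0.5439 0.3192]
cap [0.5611 0.3201]
cap [0.5154 0.3201]
cover [0.5471 0.4593]
unit base [0.4798 0.2785]
unit base [0.5887 0.269 ]
unit base [0.5941 0.5132]
```

```bash
python3 -m creep '[[0,0,0,0,0,-0.132,0.065],[0,0,0,0,0,-0.132,0.065],[-0.0368,-0.0364,0,0,0,0,0.065],[-0.0368,-0.0364,0,0,0,0,0.065],[-0.0368,-0.0364,0,0,0,0,0.065],[-0.0368,-0.0364,0,0,0,0,0.065],[-0.0368,-0.0364,0,0,0,0,0.065],[-0.0368,-0.0364,0,0,0,0,0.065],[-0.0368,-0.0364,0,0,0,0,0.065],[-0.0368,-0.0364,0,0,0,0,0.065],[-0.0368,-0.0364,0,0,0,0,0.065],[0.0067,-0.0562,0.011,0,0,0,0.065],[0.0067,-0.0562,0.011,0,0,0,0.065],[0.0067,-0.0562,0.011,0,0,0,0.065],[0.0067,-0.0562,0.011,0,0,0,0.065],[0.0067,-0.0562,0.011,0,0,0,0.065],[0.0067,-0.0562,0.011,0,0,0,0.065],[0.0067,-0.0562,0.011,0,0,0,0.065],[0.0067,-0.0562,0.011,0,0,0,0.065],[0,0,0,0,0,0,0.065]]' 15
cat > st.py <<'E'
from h import *
from scipy.spatial.transform import Rotation as R
def show():
    s=telemetry.read_state();q=s['eef_rot'];r=R.from_quat([q[1],q[2],q[3],q[0]]).as_matrix()
    print(round(s['t'],2),'pos',np.round(s['tool_pos'],4),'y',r[:,1].round(3),'z',r[:,2].round(3),'F',np.round(s['force'],1),'M',np.round(s['moment'],2),'op',round(s['opening']*87,1),'q',np.round(s['q'],2)); return s,r
if __name__=='__main__': show()
E
python3 st.py
```

```text
t: 2.65
tool_pos: [0.4457, -0.1534, 0.2037]
eef_rot: [-0.001, 0.003, 1.0, -0.0]
force: [-0.4, 0.9, -0.2]
opening: 0.745
2.65 pos [ 0.4457 -0.1534  0.2037] y [ 0.006  1.    -0.001] z [-0.001 -0.001 -1.   ] F [-0.4  0.9 -0.2] M [ 0.06 -0.07 -0.02] op 64.8 q [-0.42  0.02  0.67  2.03 -0.01  1.1   1.83]
```

```bash
python3 -m creep '[[0.003,-0.026,0.02,0,0,0,0.065],[0.003,-0.027,0.02,0,0,0,0.065],[0,0,0.02,0,0,0,0.065],[0,0,0,0,0,0,0.065]]' 15
python3 - <<'E'
from h import *; from st import show
s,r=show(); im,p=snap('wrist','w1.png')
for z in(0.,.016): print(proj(p,np.array([.4393,-.206,z])))
print('tip',proj(p,np.array(s['tool_pos'])+.07*r[:,2]))
E
```

```text
t: 3.15
tool_pos: [0.4407, -0.2015, 0.1432]
eef_rot: [-0.001, -0.001, 1.0, 0.0]
force: [0.6, 0.6, 0.1]
opening: 0.746
3.15 pos [ 0.4407 -0.2015  0.1432] y [-0.001  1.     0.   ] z [-0.003  0.    -1.   ] F [0.6 0.6 0.1] M [ 0.04  0.03 -0.01] op 64.9 q [-0.33  0.16  0.73  2.06 -0.13  0.97  2.03]
[251.22464067 202.8086781 ]
[250.86326084 209.31926594]
tip [256.95864679 243.64187037]
```

View pics/w1.png

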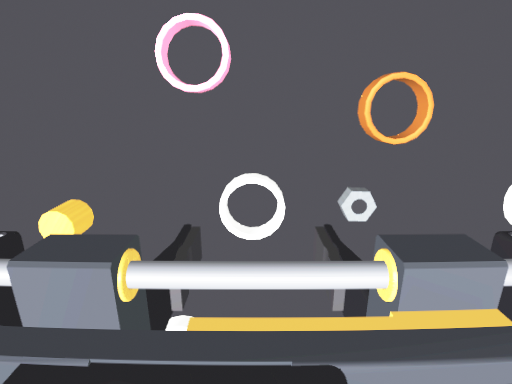

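The wrist view shows spacer A at (252,206) against the predicted (251,206), with no obstruction between the fingers. I'll descend and grip.

```bash
python3 -m creep '[[0.001,-0.004,0.025,0,0,0,0.065],[0,0,0.025,0,0,0,0.065],[0,0,0.0195,0,0,0,0.065],[0,0,0,0,0,0,0.065],[0,0,0,0,0,0,0.04],[0,0,0,0,0,0,0.04],[0,0,0,0,0,0,0.04],[0,0,0,0,0,0,0.04]]' 15; python3 st.py
```

```text
t: 4.2
tool_pos: [0.4412, -0.2062, 0.0757]
eef_rot: [0.001, -0.001, 1.0, 0.0]
force: [-0.8, 1.2, 7.8]
opening: 0.569
4.2 pos [ 0.4412 -0.2062  0.0757] y [-0.001  1.     0.   ] z [ 0.002  0.    -1.   ] F [-0.8  1.2  7.8] M [0.38 0.2  0.06] op 49.5 q [-0.27  0.29  0.69  2.1  -0.25  0.83  2.15]
```

```bash
python3 -m creep '[[0,0,-0.03,0,0,0,0.04],[0,0,-0.03,0,0,0,0.04],[-0.0285,0.0305,0,0,0,0,0.04],[-0.0285,0.0305,0,0,0,0,0.04],[-0.0285,0.0305,0,0,0,0,0.04],[-0.0285,0.0305,0,0,0,0,0.04],[-0.0285,0.0305,0,0,0,0,0.04],[-0.0285,0.0305,0,0,0,0,0.04],[0,0,0,0,0,0,0.04]]' 15; python3 st.py
```

```text
t: 5.32
tool_pos: [0.6129, -0.0193, 0.1346]
eef_rot: [0.0, -0.003, 1.0, 0.0]
force: [-0.1, -0.7, -0.6]
opening: 0.574
5.33 pos [ 0.6129 -0.0193  0.1346] y [-0.006  1.     0.001] z [ 0.001  0.001 -1.   ] F [-0.1 -0.7 -0.6] M [0.02 0.05 0.03] op 49.9 q [-0.51  0.44  0.6   1.76 -0.28  1.03  1.76]
```

```bash
python3 -m creep '[[0,0,0.025,0,0,0,0.04],[0,0,0.02,0,0,0,0.04],[0,0,0.009,0,0,0,0.04],[0,0,0,0,0,0,0.04]]' 15; python3 st.py;  python3 -m creep '[[0,0,0,0,0,0,0.062],[0,0,0,0,0,0,0.062],[0,0,0,0,0,0,0.062],[0,0,-0.03,0,0,0,0.062],[0,0,-0.03,0,0,0,0.065],[0.0065,-0.0405,0,0,0,0,0.065],[0.0065,-0.0405,0,0,0,0,0.065],[0.0065,-0.0405,0,0,0,0,0.065],[0.0065,-0.0405,0,0,0,0,0.065],[0.0065,-0.0405,0,0,0,0,0.065],[0.0065,-0.0405,0,0,0,0,0.065],[0,0,0,0,0,0,0.065]]' 15
python3 - <<'E'
from h import *; from st import show
s,r=show(); im,p=snap('wrist','w2.png')
print([proj(p,np.array([.5717,-.2688,z])) for z in(0.,.016)])
c=cv2.convexHull
m=(im.min(2)>190).astype(np.uint8)[:245]
for k in cv2.findContours(m,0,2)[0]:
    if cv2.contourArea(k)>300:
        M=cv2.moments(cv2.convexHull(k));u,v=M['m10']/M['m00'],M['m01']/M['m00'];print(u,v,cv2.boundingRect(k),onz(p,u,v,.012))
E
```

```text
t: 5.82
tool_pos: [0.6109, -0.0235, 0.0805]
eef_rot: [-0.0, -0.0, 1.0, -0.0]
force: [-0.6, 0.1, -0.8]
opening: 0.569
5.83 pos [ 0.6109 -0.0235  0.0805] y [-0.001  1.    -0.   ] z [-0.001 -0.    -1.   ] F [-0.6  0.1 -0.8] M [ 0. -0. -0.] op 49.5 q [-0.48  0.5   0.57  1.8  -0.33  0.94  1.8 ]
t: 7.32
tool_pos: [0.5709, -0.2705, 0.1412]
eef_rot: [-0.0, 0.002, 1.0, -0.001]
force: [0.5, -0.1, -0.1]
opening: 0.748
7.33 pos [ 0.5709 -0.2705  0.1412] y [ 0.005  1.    -0.002] z [-0.    -0.002 -1.   ] F [ 0.5 -0.1 -0.1] M [0.07 0.03 0.01] op 65.1 q [-0.13  0.48  0.66  1.71 -0.33  1.07  2.19]
[array([259.39923471, 205.73003093]), array([259.52475543, 212.53173977])]
465.6216813429636 212.122918109561 (416, 182, 96, 63) [ 0.57390015 -0.10800719  0.012     ]
260.1450322829334 208.29705117085862 (227, 175, 67, 67) [ 0.56973186 -0.26829888  0.012     ]
69.2646471191749 190.95496517090555 (37, 160, 65, 63) [ 0.55536079 -0.41361874  0.012     ]
476.1835772357723 20.24 (458, 1, 37, 39) [ 0.43810078 -0.1235611   0.012     ]
```

```bash
python3 -m creep '[[0,0.002,0.025,0,0,0,0.065],[0,0,0.025,0,0,0,0.065],[0,0,0.0145,0,0,0,0.065],[0,0,0,0,0,0,0.065],[0,0,0,0,0,0,0.04],[0,0,0,0,0,0,0.04],[0,0,0,0,0,0,0.04],[0,0,0,0,0,0,0.04]]' 15; python3 st.py; python3 -m creep '[[0,0,-0.03,0,0,0,0.04],[0,0,-0.03,0,0,0,0.04],[-0.005,0.041,0,0,0,0,0.04],[-0.005,0.041,0,0,0,0,0.04],[-0.005,0.041,0,0,0,0,0.04],[-0.005,0.041,0,0,0,0,0.04],[-0.005,0.041,0,0,0,0,0.04],[-0.005,0.041,0,0,0,0,0.04],[-0.005,0.041,0,0,0,0,0.04],[-0.005,0.041,0,0,0,0,0.04],[0,0,0,0,0,0,0.04]]' 15; python3 st.py
```

```text
t: 8.38
tool_pos: [0.573, -0.2644, 0.0772]
eef_rot: [0.001, -0.0, 1.0, -0.0]
force: [-2.1, -0.9, 5.1]
opening: 0.557
8.38 pos [ 0.573  -0.2644  0.0772] y [-0.001  1.    -0.   ] z [ 0.001 -0.    -1.   ] F [-2.1 -0.9  5.1] M [-0.03  0.15  0.03] op 48.5 q [-0.11  0.55  0.61  1.75 -0.38  0.96  2.23]
t: 9.75
tool_pos: [0.6121, 0.0688, 0.1359]
eef_rot: [-0.0, -0.004, 1.0, 0.001]
force: [-0.3, -0.7, 0.0]
opening: 0.556
9.75 pos [0.6121 0.0688 0.1359] y [-0.007  1.     0.002] z [-0.     0.002 -1.   ] F [-0.3 -0.7  0. ] M [-0.01 -0.01 -0.01] op 48.4 q [-0.64  0.44  0.58  1.75 -0.27  1.04  1.61]
```

```bash
python3 -m creep '[[0.001,-0.016,0.01,0,0,0,0.04],[0,0,0,0,0,0,0.04]]' 15
python3 - <<'E'
from h import *; from st import show
show();im,p=snap('wrist','w3.png')
im2,q=snap('side','s3.png'); b=cv2.resize(im2[150:260,190:330],None,fx=3,fy=3); 
b=np.vstack([b,np.zeros((384-330,420,3),np.uint8)])
cv2.imwrite('pics/c3.png',np.hstack([im[:,60:440],b])[:,:,::-1])
E
```

```text
t: 10.0
tool_pos: [0.6102, 0.0438, 0.1253]
eef_rot: [-0.001, 0.002, 1.0, -0.001]
force: [-0.5, -0.3, -0.2]
opening: 0.558
10.0 pos [0.6102 0.0438 0.1253] y [ 0.004  1.    -0.002] z [-0.002 -0.002 -1.   ] F [-0.5 -0.3 -0.2] M [-0.    0.06  0.05] op 48.5 q [-0.61  0.44  0.58  1.77 -0.28  1.02  1.65]
```

View pics/c3.png

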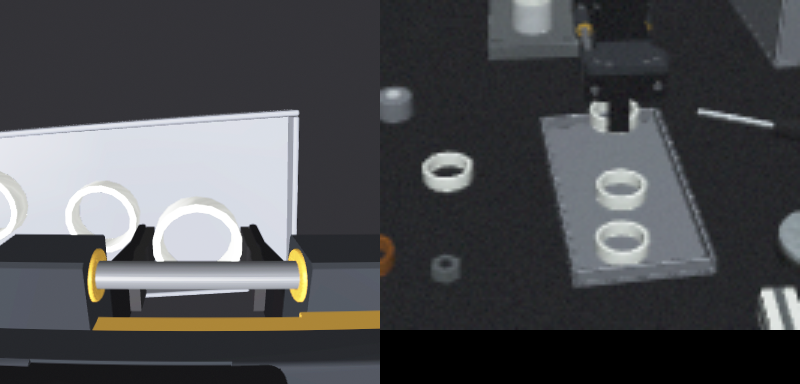

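Both views show spacer B held level over the +y end of the tray, with the two other spacers lying flat. There's about 25 mm from the ring to the end wall. I'll nudge +y by 5 mm, lower and open slightly.

```bash
python3 -m creep '[[0,0.005,0.02,0,0,0,0.04],[0,0,0.015,0,0,0,0.04],[0,0,0.008,0,0,0,0.04],[0,0,0,0,0,0,0.04]]' 15; python3 st.py;  python3 -m creep '[[0,0,0,0,0,0,0.055],[0,0,0,0,0,0,0.055],[0,0,0,0,0,0,0.055],[0,0,-0.03,0,0,0,0.055],[0,0,-0.03,0,0,0,0.06],[0,0,-0.03,0,0,0,0.06],[0,0,0,0,0,0,0.075]]' 15
python3 - <<'E'
from h import *; from st import show
s,r=show(); im,p=snap('wrist','w4.png')
im2,q=snap('side','s4.png'); b=cv2.resize(im2[150:260,190:330],None,fx=2.8,fy=2.8) 
b=np.vstack([b,np.zeros((384-308,392,3),np.uint8)])
cv2.imwrite('pics/c4.png',np.hstack([im[:,60:468],b])[:,:,::-1])
E
```

```text
t: 10.6
tool_pos: [0.6108, 0.0529, 0.0824]
eef_rot: [-0.001, -0.001, 1.0, -0.0]
force: [-0.4, -0.5, -1.1]
opening: 0.559
10.6 pos [0.6108 0.0529 0.0824] y [-0.001  1.    -0.001] z [-0.001 -0.001 -1.   ] F [-0.4 -0.5 -1.1] M [-0.01 -0.01 -0.04] op 48.6 q [-0.6   0.5   0.56  1.79 -0.32  0.94  1.66]
t: 11.48
tool_pos: [0.6125, 0.053, 0.1759]
eef_rot: [0.002, -0.001, 1.0, 0.001]
force: [0.6, 0.5, -0.5]
opening: 0.735
11.47 pos [0.6125 0.053  0.1759] y [-0.001  1.     0.001] z [ 0.004  0.001 -1.   ] F [ 0.6  0.5 -0.5] M [0.02 0.02 0.  ] op 63.9 q [-0.64  0.39  0.6   1.72 -0.24  1.1   1.61]
```

View pics/c4.png

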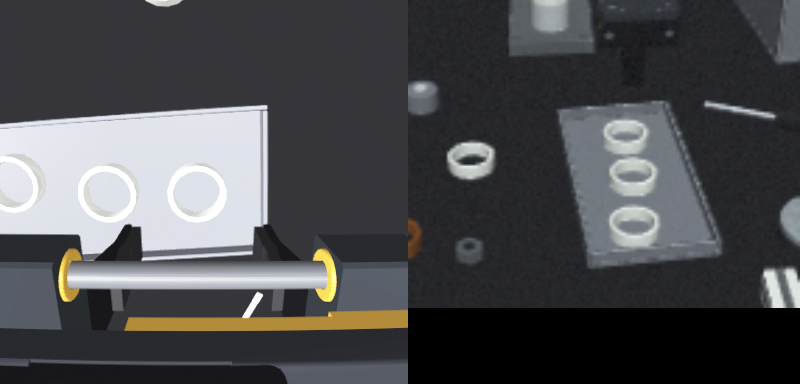

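Three spacers lie flat in the tray and the fourth is outside. Next I'll move over the cap and turn the wrist to mid-range.

```bash
python3 -m creep '[[0,0,-0.05,0,0,0,0.075],[0,0,-0.05,0,0,0,0.075],[0.0135,0.044,0,0,0,0,0.075],[0.0135,0.044,0,0,0,0,0.075],[0.0135,0.044,0,0,0,0,0.075],[0.0135,0.044,0,0,0,0,0.075],[0.0135,0.044,0,0,0,0,0.075],[0,0.044,0,0,0,0,0.075],[0,0,0,0,0,0.18,0.075],[0,0,0,0,0,0.18,0.075],[0,0,0,0,0,0.18,0.075],[0,0,0,0,0,0.18,0.075],[0,0,0,0,0,0.18,0.075],[0,0,0,0,0,0.18,0.075],[0,0,0,0,0,0,0.075]]' 15
python3 - <<'E'
from h import *; from st import show
s,r=show(); im,p=snap('wrist','w5.png')
print([proj(p,np.array([.544,.3195,z])) for z in(.06,.11)],r.round(3))
E
```

```text
t: 13.45
tool_pos: [0.5429, 0.3169, 0.272]
eef_rot: [-0.0, 0.513, 0.858, -0.001]
force: [-0.2, 0.2, 0.6]
opening: 0.861
13.45 pos [0.5429 0.3169 0.272 ] y [ 0.881  0.473 -0.002] z [-0.001 -0.002 -1.   ] F [-0.2  0.2  0.6] M [-0.04  0.04 -0.02] op 74.9 q [-1.14  0.35  0.69  1.57 -0.23  1.3   0.08]
[array([260.42493903, 180.6519846 ]), array([260.97289749, 194.59818744])] [[-0.473  0.881 -0.001]
 [ 0.881  0.473 -0.002]
 [-0.001 -0.002 -1.   ]]
```

View pics/w5.png

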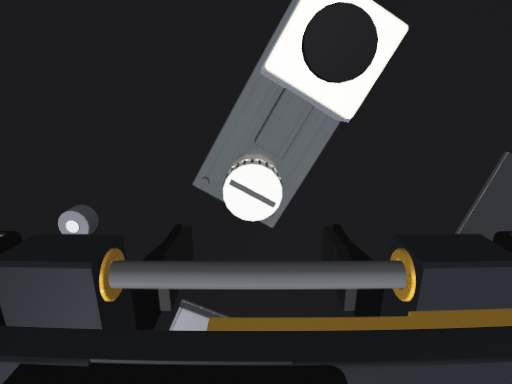

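The cap top is at about (252,191), 61 px wide, with its line running from (231,183) to (274,204). The cap is clear of the fingers.

Run:
```python
from h import *; from st import show
s,r=show(); p=viewer.camera_params('wrist'); im=cv2.imread('pics/w5.png')
m=(im.min(2)>200).astype(np.uint8); m[:150]=0; m[240:]=0; m[:,:215]=0;m[:,300:]=0
k=max(cv2.findContours(m,0,2)[0],key=cv2.contourArea);(u,v),R=cv2.minEnclosingCircle(k);print(u,v,R,cv2.boundingRect(k))
X=onz(p,u,v,.11);print('top',X,'move in tool',r.T@(X-s['tool_pos']))
a,b=onz(p,231,183,.11),onz(p,274,204,.11);print('line ang',np.arctan2(*(b-a)[1::-1]))
```

```text
13.5 pos [0.543  0.3169 0.2722] y [ 0.879  0.476 -0.002] z [-0.001 -0.001 -1.   ] F [-0.5 -0.4 -0.6] M [-0.03  0.01 -0.01] op 74.6 q [-1.14  0.35  0.69  1.57 -0.23  1.3   0.08]
252.0 192.0 29.61428451538086 (223, 164, 59, 57)
top [0.53623711 0.31786979 0.11      ] move in tool [ 0.00413035 -0.00521455  0.16223298]
line ang 0.024619349870080017
```

```bash
python3 -m creep '[[0.004,-0.005,0.03,0,0,0,0.075],[0,0,0.03,0,0,0,0.075],[0,0,0.03,0,0,0,0.075],[0,0,0.022,0,0,0,0.075],[0,0,0,0,0,0,0.075]]' 15; python3 st.py; python3 -m creep '[[0,0,0,0,0,0,0.06],[0,0,0,0,0,0,0.06],[0,0,0,0,0,0,0.045],[0,0,0,0,0,0,0.045],[0,0,0,0,0,0,0.045],[0,0,0,0,0,0,0.045]]' 10; python3 st.py
```

```text
t: 14.12
tool_pos: [0.536, 0.3175, 0.1593]
eef_rot: [-0.001, 0.512, 0.859, -0.002]
force: [-0.6, -0.1, 1.0]
opening: 0.863
14.12 pos [0.536  0.3175 0.1593] y [ 0.88   0.475 -0.004] z [-0.003 -0.002 -1.   ] F [-0.6 -0.1  1. ] M [-0.07  0.02  0.08] op 75.0 q [-1.11  0.44  0.65  1.71 -0.29  1.09  0.12]
t: 14.88
tool_pos: [0.5372, 0.3182, 0.1618]
eef_rot: [0.0, 0.514, 0.858, 0.0]
force: [-1.1, -0.3, 6.1]
opening: 0.593
14.88 pos [0.5372 0.3182 0.1618] y [0.881 0.472 0.001] z [ 0.  0. -1.] F [-1.1 -0.3  6.1] M [-0.16  0.33  0.05] op 51.6 q [-1.11  0.44  0.65  1.71 -0.29  1.09  0.12]
```

```bash
python3 -m creep '[[0,0,0,0,0,0,0.045],[0,0,0,0,0,0.06,0.045],[0,0,0,0,0,0.06,0.045],[0,0,0,0,0,0,0.045]]' 30; python3 st.py; python3 -m creep '[[0,0,0,0,0,0.06,0.045],[0,0,0,0,0,0.06,0.045],[0,0,0,0,0,0,0.045]]' 30; python3 st.py
```

```text
t: 15.38
tool_pos: [0.5374, 0.3183, 0.1618]
eef_rot: [0.0, 0.564, 0.825, 0.0]
force: [0.0, 0.6, 5.2]
opening: 0.583
15.38 pos [0.5374 0.3183 0.1618] y [0.932 0.363 0.001] z [ 0.001  0.001 -1.   ] F [0.  0.6 5.2] M [-0.14  0.07 -0.07] op 50.7 q [-1.13  0.44  0.67  1.71 -0.31  1.1   0.01]
t: 15.75
tool_pos: [0.5375, 0.3183, 0.1618]
eef_rot: [0.0, 0.613, 0.79, 0.001]
force: [1.0, 0.2, 4.7]
opening: 0.588
15.75 pos [0.5375 0.3183 0.1618] y [0.969 0.249 0.001] z [ 0.001  0.001 -1.   ] F [1.  0.2 4.7] M [-0.17  0.03 -0.15] op 51.2 q [-1.15  0.45  0.7   1.71 -0.32  1.1  -0.1 ]
```

```bash
python3 -m creep '[[0,0,0,0,0,0.06,0.045],[0,0,0,0,0,0.06,0.045],[0,0,0,0,0,0,0.045]]' 30
python3 - <<'E'
from h import *; from st import show
show(); im,p=snap('scene','sc6.png')
a=cv2.resize(im[235:300,365:425],(480,520),interpolation=2)
b=cv2.resize(cv2.imread('pics/scene0.png')[235:300,365:425],(300,325),interpolation=2)
b=np.vstack([b[:,:,::-1],np.zeros((195,300,3),np.uint8)])
cv2.imwrite('pics/c6.png',np.hstack([a,b])[:,:,::-1])
E
```

```text
t: 16.12
tool_pos: [0.5374, 0.3183, 0.1618]
eef_rot: [0.0, 0.659, 0.752, 0.001]
force: [0.8, 0.5, 5.0]
opening: 0.589
16.12 pos [0.5374 0.3183 0.1618] y [0.991 0.131 0.001] z [ 0.001  0.001 -1.   ] F [0.8 0.5 5. ] M [-0.09  0.05 -0.09] op 51.3 q [-1.17  0.46  0.73  1.71 -0.33  1.1  -0.21]
```

View pics/c6.png

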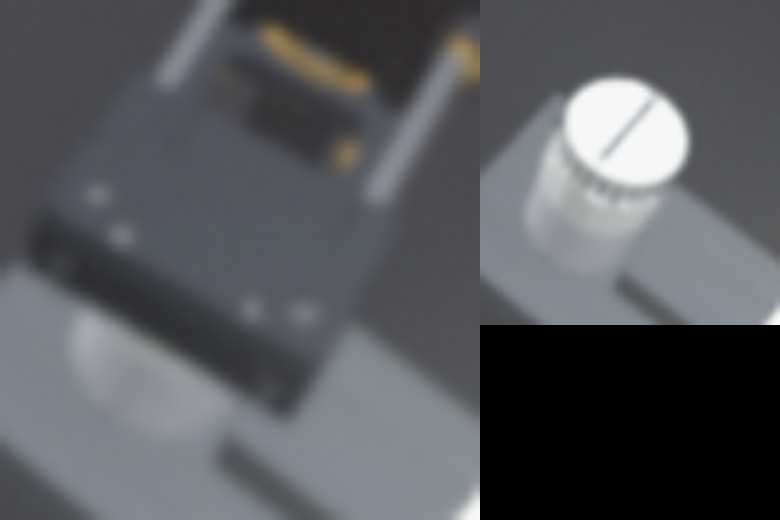

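The gripper hides the cap here, but the turn stays easy: 0.37 rad at about 0.1 N m, well past the 0.15 rad stop. I'll carry on to 1.05 rad in the same direction.

```bash
python3 -m creep '[[0,0,0,0,0,0.1,0.045],[0,0,0,0,0,0.1,0.045],[0,0,0,0,0,0.1,0.045],[0,0,0,0,0,0.1,0.045],[0,0,0,0,0,0.1,0.045],[0,0,0,0,0,0.1,0.045],[0,0,0,0,0,0.08,0.045],[0,0,0,0,0,0,0.045]]' 30; python3 st.py; python3 -m creep '[[0,0,-0.003,0,0,0,0.045],[0,0,-0.003,0,0,0,0.045],[0,0,0,0,0,0,0.045]]' 30; python3 st.py
```

```text
t: 17.18
tool_pos: [0.5375, 0.3184, 0.1618]
eef_rot: [0.0, 0.872, 0.489, 0.001]
force: [-0.3, 0.0, 5.6]
opening: 0.587
17.18 pos [0.5375 0.3184 0.1618] y [ 0.853 -0.522  0.001] z [ 0.001  0.    -1.   ] F [-0.3  0.   5.6] M [-0.06  0.06 -0.07] op 51.1 q [-1.27  0.51  0.87  1.71 -0.43  1.12 -0.82]
t: 17.55
tool_pos: [0.5369, 0.318, 0.1673]
eef_rot: [-0.0, 0.872, 0.489, -0.0]
force: [-0.2, 0.1, -2.1]
opening: 0.586
17.55 pos [0.5369 0.318  0.1673] y [ 0.854 -0.521 -0.   ] z [-0. -0. -1.] F [-0.2  0.1 -2.1] M [-0.03  0.11 -0.04] op 51.0 q [-1.27  0.5   0.88  1.71 -0.42  1.13 -0.82]
```

The lift force is about the cap's weight, so it's free of the thread. I'll raise it to about 100 mm.

```bash
python3 -m creep '[[0,0,-0.015,0,0,0,0.045],[0,0,-0.025,0,0,0,0.045],[0,0,-0.025,0,0,0,0.045],[0,0,-0.02,0,0,0,0.045],[0,0,-0.01,0,0,0,0.045],[0,0,0,0,0,0,0.045],[0,0,0,0,0,0,0.045],[0,0,0,0,0,0,0.045]]' 30
python3 - <<'E'
from h import *; from st import show
show(); im,p=snap('scene','sc7.png'); im2,q=snap('side','s7.png')
a=cv2.resize(im,(480,360)); b=cv2.resize(im2[90:215,170:295],(320,320)); b=np.vstack([b,np.zeros((40,320,3),np.uint8)])
cv2.imwrite('pics/c7.png',np.hstack([a,b])[:,:,::-1])
E
```

```text
t: 18.55
tool_pos: [0.5367, 0.3179, 0.2614]
eef_rot: [0.0, 0.872, 0.489, -0.001]
force: [0.0, -0.0, -1.8]
opening: 0.59
18.55 pos [0.5367 0.3179 0.2614] y [ 0.854 -0.521 -0.   ] z [-0.001 -0.001 -1.   ] F [ 0.  -0.  -1.8] M [-0.08  0.1   0.01] op 51.3 q [-1.32  0.41  0.94  1.61 -0.34  1.3  -0.88]
```

View pics/c7.png

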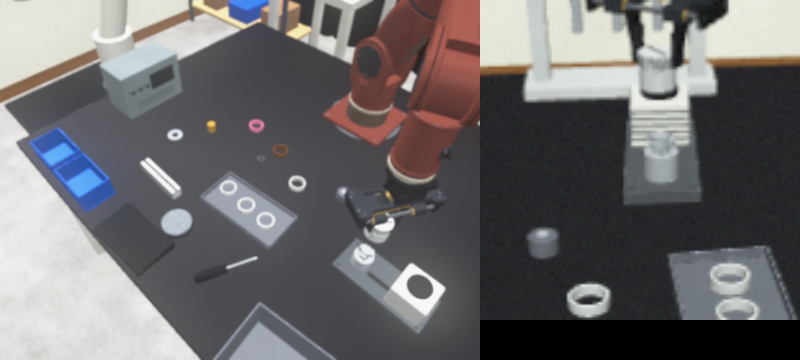

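The cap is held upright in the fingers, about 100 mm above the bare threaded core. Three spacers lie in the tray, the fourth is on the table, and the bystanders have not moved. I'll hand in.

```bash
python3 -c "
from plant import workorder
print(workorder.hand_in())"; python3 st.py
```

```text
the job is handed in; nothing more can be done
None
the job is handed in; nothing more can be done
```

The job is done and handed in at about 18.6 s of the 61 s allowed; no verdict was reported.

- **Spacers:** I put two spacers from the table into the tray beside the one already there. The final pictures show three lying flat and let go, with the fourth still on the table.
- **Cap:** It gave on the first direction I tried, clockwise seen from above, so the thread is left-handed. Torque stayed at or below 0.15 N m past the 0.15 rad stop, so I did not try the other way. I turned it about 1.05 rad in all and lifted it about 100 mm.
- **Last checks:** The fingers hold the cap upright at 51 mm opening with a 30 N grip. The steady downward force is about 1.8 N, roughly its weight. The side view shows the bare threaded core below it, and the other things on the table look unmoved.
- **What disagreed:**
  - My first hand-picked scene pixel for the cap was about 8 mm off from the wrist camera, so I used the wrist value.
  - On the second spacer the opening read 48.5 mm instead of 50, but the pictures showed it held level and placed flat.
  - The fingertips pressed lightly on the table (5 to 8 N) during both pick-ups.

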